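# Load the ball on the inclined-plane ramp and zero the timer

## Task

Get the inclined ramp on the desk ready for its next timing run: with a fingertip behind the steel ball, push it steadily and gently up the sloping gutter, through the photogate and over the spring catch to the end stop, so that it stays up there and does not roll back when you take the finger away. Then press the round reset button on the timer fully down and let it come up again. Only push the ball, do not pinch, lift or flick it, and leave the photogate and everything else on the desk where it is.

Things in the scene. Friction and masses are not known exactly. Their poses are not given: they have to be found in the camera images.
- ramp: Fixed ramp 400 mm long: aluminium V gutter (90 degrees, open upwards, 35 mm wide, rims 18 mm above the groove's bottom line) on a grey beam, rising 6 degrees. Origin on the desk under its middle; y points level and uphill along the gutter, x across, z up. Groove bottom 55 mm above the desk over the origin, 34 at the low end, 76 at the high end. Crossbars on the desk 104 mm wide.
- seat (a point): Where the ball's centre belongs at the end, between end stop and catch, about 304 mm up the slope from its start. y points uphill along the gutter (6 degrees above level), x across, z square to the slope. The ball meets the end stop (an upright plate with a rubber pad, 38 mm above the groove bottom) with its centre 1.5 mm past this point; held by the catch it is 1 to 2 mm short of it.
- ball_center (a point): Centre of the steel ball, 40 mm, about 260 g. It starts at the low end against the low stop and rolls freely: let go below the catch, it rolls back. In the gutter its centre rides 28 mm above the groove bottom, 10 mm above the rims, so a finger whose end is 4 to 9 mm below the centre's height pushes it squarely without touching the gutter (a rounded tip held higher presses it down and it jams).
- low_stop (a point): Middle of the top edge of the rubber low stop across the groove, 4 mm thick; 16 mm above the groove bottom, 2 mm below the rims. Nothing stands higher at this end: a finger can come down over it, behind the ball.
- ball: The same steel ball (this frame's origin and axes turn with the ball: use ball_center).
- catch (a joint): Spring catch: steel tongue in the bottom of the groove, 8 mm wide, 45 mm long, hinged at its downhill end. 0 = up (its tip holds the ball from rolling back), about 0.13 rad = pressed down by the ball passing over, which takes a few N of push at most; it springs up behind the ball by itself. Up, its tip is 14 mm above the groove bottom, below the rims, and 16 mm downhill of the seat.
- gate (a point): Middle of the light beam of the black U-shaped photogate clamped round the ramp; the ball's centre passes through this point. Its arms stand 62 mm apart (inside) either side of the gutter, are 22 mm long along it and reach 8 mm above the beam: a closed gripper passes between them. It must not be shifted.
- reset (a joint): Reset button of the timer: 0 = up, 0.005 m = fully down (about 4 N); springs back.
- reset_top (a point): Centre of the top of the round reset button, 24 mm diameter, 9 mm proud of its 40 mm wide collar, about 61 mm above the desk; pressed straight down.
- timer: Fixed grey timer box, 90 x 120 x 40 mm high, with a display window and a small black rocker beside the round reset button. Origin under its centre on the desk; the button lies 22 mm to its own -x and 20 mm to its own -y.
- mug: White mug with a handle, 80 mm wide, 90 mm high, loose, origin under its centre. Leave alone.
- mouse: White computer mouse, 104 x 60 x 32 mm, loose, origin under its centre. Leave alone.
- pen: Black ballpoint pen, 142 mm long, 11 mm thick, lying, loose, origin under its middle. Leave alone.
- eraser: White eraser, 45 x 20 x 12 mm, loose, origin under its centre. Leave alone.
- penstand: Black round pen stand with a stylus upright in it, foot 52 mm wide, 149 mm high, loose, origin under its centre. Leave alone.
- calculator: Black pocket calculator, 150 x 78 x 16 mm, loose, origin under its centre. Leave alone.
- dish: White bowl-shaped dish, 84 mm wide, 26 mm high, with a 25 mm glass marble in it, loose, origin under its centre. Leave alone.
Not all that is in view belongs to the job. What is shaped like the timer but pink is not meant.

How it is judged:
On the way, in this order (a step that is already met when the one before it is completed fails the run):
1. the ball has been pushed over the catch and lies at the end stop with the catch up behind it (y of ball_center in the frame of seat between -0.006 and 0.006 m and x of ball_center in the frame of seat between -0.005 and 0.005 m and z of ball_center in the frame of seat between -0.005 and 0.005 m and value of joint catch below 0.06 rad), for 0.2 s.
2. the reset button is pressed fully down, with the ball still in place (value of joint reset above 0.004 m and y of ball_center in the frame of seat between -0.006 and 0.006 m), for 0.05 s.
At the end, for the whole second after the job is handed in: The ball rests in the gutter between end stop and raised catch (centre within 6 mm of the seat along the gutter, 5 mm across and in height; catch up, less than 0.06 rad from its top position), still, and the reset button is up again after having been pressed at least 4 of its 5 mm (all of step 1 and linear speed of ball below 0.02 m/s and value of joint reset below 0.001 m); the robot touches nothing.
It fails at once if the ball is lifted (more than 12 mm above its rolling height) or falls off the ramp (z of ball_center in the frame of seat above 0.012 m or height (world z) of ball_center below 0.045 m).
It fails at once if the ball is flicked or shot at the catch: faster than 0.3 m/s in the last 80 mm below the seat (y of ball_center in the frame of seat above -0.08 m and linear speed of ball above 0.3 m/s).
It fails at once if the ball is pinched hard or rammed against the stop (more than 40 N from the fingers) (contact force between the fingers and ball above 40 N).
It fails at once if the photogate is shifted by more than 10 mm (distance of gate from where it was at the start of the episode above 0.01 m).
It fails at once if something else on the desk is pushed by more than 25 mm or the mug or pen stand is tipped over (distance of any of pen, eraser, mug, mouse, penstand, calculator, dish from where it was at the start of the episode above 0.025 m or angle between any of mug, penstand's own z axis and vertical above 0.5 rad).
It also fails if it takes over 54 s, if anything falls off the work surface, if the arm or the gripper's body presses on something with over 40 N, if the wrist force passes 120 N, or if a joint passes its speed limit or range.

## Robot

A 6-joint arm with a two-finger parallel gripper is mounted at the origin on the work surface. World frame = base frame: x ahead of the robot, y to its left, z up, the work surface at z = 0. Lengths are in m, angles in rad, forces in N, time in s.
With the tool pointing down it reaches from about 0.225 to 0.875 m from the base axis. Payload 3.4 kg.
Tool frame: the origin (TCP) lies on the front face of the gripper's body, between the roots of the fingers; the fingertips stand 73 mm ahead of it and the grasp point (between the pads) lies 54 mm ahead of it; z points along the fingers, y is the direction in which the jaws open and shut (so a half turn about z gives the same grasp; the last joint's range is limited). The gripper opens to 85 mm and grips with 20 to 120 N. Pads are 22 mm wide; open, the fingers measure 114 mm over their backs; the gripper's body (76 mm by 85 mm) begins 54 mm behind the grasp point. The pads swing forward as they close: fully open they stand 13 mm farther back than shut.
Start: joints at [-1.265, 0.276, 1.505, -0, 1.361, -0.121], TCP at [0.238, -0.523, 0.304] pointing down, gripper open.
Joint ranges: [-2.89, 2.89], [-0.75, 2.08], [0.22, 2.7], [-1.18, 4.32], [0.11, 2.71], [-2.7, 2.7]. Speed limits (rad/s): [2.57, 2.57, 3.14, 3.14, 3.14, 3.14].

## Interface

Orientations are given as a 3x3 rotation matrix whose columns are the frame's x, y, z axes.
In Python, from bench import sensors, optics, workorder gives the robot as it stands. The module is installed in compiled form; this text tells all that it offers.
- The arm moves only by the tool drive_tool, never from a script. Its argument "series" is a list of rows, each a list of 3 entries, a list of its own where there are three numbers: the shift along the tool's x, y, z in cm, then the turn about the tool's z in rad, then the closure in counts, from 0 (fully open) to 255 (shut). In form: [[[x, y, z], yaw, jaw], ...]. A call has 1 to 12 rows; each row shifts and turns the commanded pose from where the row before left it, along the tool's axes as they then stand; what a row does not reach is not made up. A row lasts 1/12 s, in which the tool goes at most 41.7 mm and 7.16 degrees, less where a joint would pass 70% of its speed; a pose out of reach is approached as far as the arm can. A call with a gripper value outside its range is refused whole. The fingers move at their own pace and stop on an object; "grip_force" is the grip in N (left out, the last holds). Time passes only in rows, so rows that do not move let the fingers close. It gives the time, the measured TCP pose, the force and the opening at its end, in the units of the state.
- sensors.state(): the state, without advancing time (a new reading comes with each control period).
- optics.snapshot(name): name is "scene" or "top" or "wrist"; returns a dict with "img" (480x640x3 uint8, blue, green, red), "fx", "fy", "cx", "cy" (pixels), "dist_coeffs" ([k1, k2, p1, p2, k3] as OpenCV has them; the pictures are not rectified), "R" (3x3) and "t" (3): a world point X has camera coordinates R X + t; the wrist camera has in their place "T_tool_cam" (4x4, takes a point from camera to tool coordinates, whose origin is the TCP and whose axes are the flange's). Camera axes: x right, y down, z forward; pixel columns grow to the right and rows downward; lengths in m; the calibration is good to about 2 mm. A picture is of the moment at which its call begins: read the wrist's pose just before it. There is no depth.
- workorder.hand_in(): hands the job in, once; it reports no verdict.
The state is a dict: "time": time; "joint_pos": joint angles; "joint_vel": joint speeds; "tau": joint torques, N m; "ee_pos": TCP position; "ee_rot": TCP orientation; "ft_force": force on the tool from outside, world axes, zero at the start; "wrist_torque": the same for the moment, N m; "opening": opening from 0.0 (shut) to 1.0 (fully open).
Only numpy, scipy, OpenCV 4.12 (cv2) and the standard library are available. Lean on these libraries where they do the work, as an engineer would, in place of code of your own. Each camera call takes 0.05 s, during which the arm holds its last target. There are 200 camera calls.

## Working session

There is one attempt and no reset: what is moved stays moved. The work goes in short steps, Python scripts to look and compute and a tool call to move; the robot and the scene stay as the last step left them, time stands still between calls to the robot, and variables do not carry over. Pictures are saved under pics/ and viewed, about 8 in all and at most 12, crops included, and the job is handed in when it is done.

Besides the shell and the picture viewer there is one more tool, called after "Emit:" by a JSON object that holds its "api" and its "payload", one argument or row to a line. drive_tool: Moves the arm, as the interface text tells. Its arguments: {"type":"object","properties":{"series":{"type":"array"},"grip_force":{"type":"number"}},"required":["series"]}

```bash
mkdir -p pics; cat > h.py <<'E'
import numpy as np, cv2
from bench import sensors, optics, workorder
def snap(n,f):
    s=sensors.state(); d=optics.snapshot(n); cv2.imwrite('pics/'+f,d['img'])
    K=np.array([[d['fx'],0,d['cx']],[0,d['fy'],d['cy']],[0,0,1.]]); dc=np.array(d['dist_coeffs'],float)
    if 'R' in d: R,t=np.array(d['R']),np.array(d['t'])
    else:
        T=np.array(d['T_tool_cam']); Rt=np.array(s['ee_rot']); p=np.array(s['ee_pos'])
        Rc=Rt@T[:3,:3]; c=Rt@T[:3,3]+p; R=Rc.T; t=-Rc.T@c
    np.savez('pics/'+f+'.npz',K=K,dc=dc,R=R,t=t); return d['img']
def cal(f): 
    z=np.load('pics/'+f+'.npz'); return z['K'],z['dc'],z['R'],z['t']
def rays(f,px):
    K,dc,R,t=cal(f); u=cv2.undistortPoints(np.array(px,float).reshape(-1,1,2),K,dc).reshape(-1,2)
    return -R.T@t, np.c_[u,np.ones(len(u))]@R
def onz(f,px,z):
    c,d=rays(f,px); z=np.broadcast_to(z,len(d)); return c+d*((z-c[2])/d[:,2])[:,None]
def proj(f,X):
    K,dc,R,t=cal(f); return cv2.projectPoints(np.array(X,float).reshape(-1,1,3),cv2.Rodrigues(R)[0],t,K,dc)[0].reshape(-1,2)
E
python3 - <<'E'
from h import *
a=snap('scene','s0.png'); b=snap('top','t0.png'); snap('wrist','w0.png')
print(rays('s0.png',[[320,240]]),rays('t0.png',[[320,240]]))
s=sensors.state();print(s['time'],s['ee_pos'],s['ee_rot'],s['ft_force'])
E
```

```text
(array([1.44103834, 0.22978145, 0.8614777 ]), array([[-0.71496464, -0.21020191, -0.66684218]])) (array([0.4627789 , 0.0161673 , 1.08298137]), array([[ 0.14673499,  0.00547278, -0.98933878]]))
0.15 [ 0.23793109 -0.52313283  0.30323027] [[ 9.10291677e-01  4.13967261e-01 -4.12240563e-04]
 [ 4.13967423e-01 -9.10290673e-01  1.36530753e-03]
 [ 1.89933880e-04 -1.41348225e-03 -9.99998983e-01]] [ 0.14060291 -0.03281482  0.40389475]
```

View pics/t0.png

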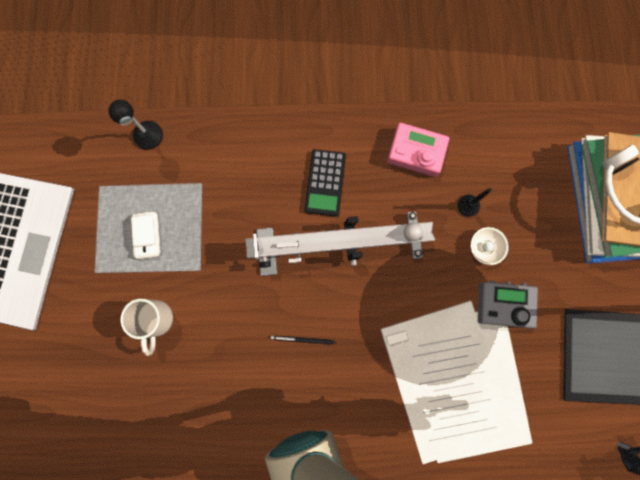

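View pics/s0.png

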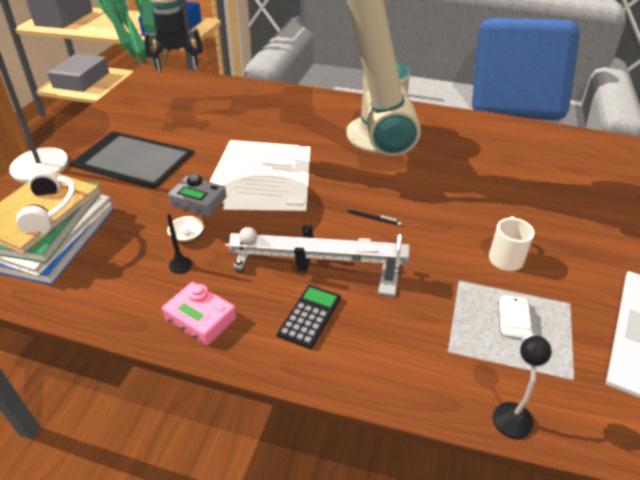

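The top view shows the ramp from the ball at (414,232) at the right/low end, past the photogate at (353,240), to the end stop at about (262,245). There are two timer-like boxes: grey at (508,305) and pink at (418,149). The grey one is the one meant, since pink is excluded. I'll confirm both in one enlarged crop.

```bash
python3 - <<'E'
from h import *
b=cv2.imread('pics/t0.png'); a=cv2.imread('pics/s0.png')
c1=cv2.resize(b[195:335,236:546],None,fx=2.58,fy=2.58,interpolation=cv2.INTER_CUBIC)
c2=cv2.resize(a[165:300,150:420],None,fx=1.7,fy=1.7,interpolation=cv2.INTER_CUBIC)
o=np.zeros((600,800,3),np.uint8); o[:c1.shape[0],:c1.shape[1]]=c1[:,:800]; o[365:365+c2.shape[0],:c2.shape[1]]=c2[:235]
cv2.imwrite('pics/c0.png',o)
E
```

```text
(no output)
```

View pics/c0.png

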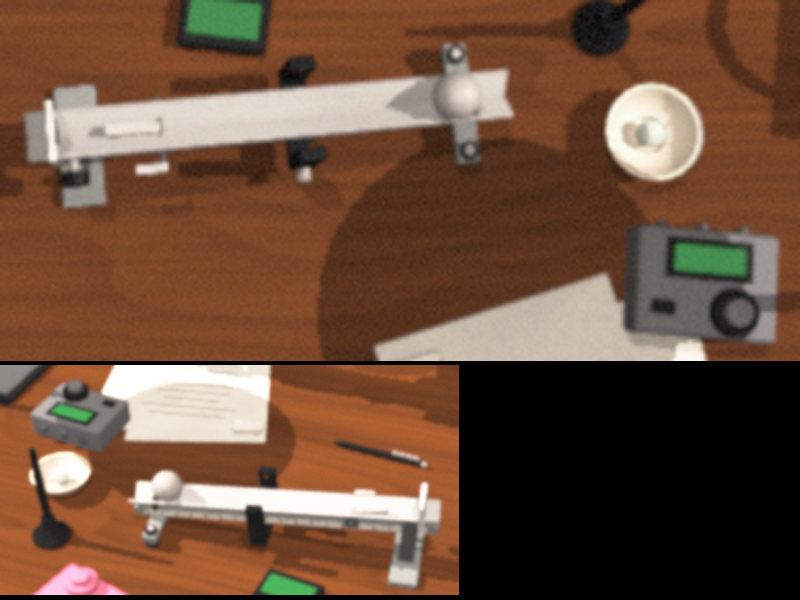

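The crop confirms it: ball at full-frame (413,232), and the grey timer with its green display, black rocker at (493,313) and round reset button at (521,316). Next I'll measure the ball, gutter axis and button.

```bash
python3 - <<'E'
from h import *
b=cv2.imread('pics/t0.png'); a=cv2.imread('pics/s0.png')
def edges(xs):
    up=[];lo=[]
    g=cv2.cvtColor(b,cv2.COLOR_BGR2HSV)[:,:,1].astype(float)
    for x in xs:
        col=g[205:275,x]; m=np.where(col<70)[0]+205; 
        # largest run
        r=np.split(m,np.where(np.diff(m)>1)[0]+1); r=max(r,key=len); up.append(r[0]-.5); lo.append(r[-1]+.5)
    return np.array(up),np.array(lo)
xs=np.r_[275:292,305:342,365:395]
u,l=edges(xs); print(np.round(u[::6],1),np.round(l[::6],1))
ok=np.abs(l-u-np.median(l-u))<3
# rim height by position: iterate
P=lambda v,z: onz('t0.png',np.c_[xs[ok],v[ok]+0.],z)
z=np.full(ok.sum(),.073)
mid0=None
for it in range(6):
    U=P(u,z);L=P(l,z);M=(U+L)/2
    c=M.mean(0)[:2]; d=np.linalg.svd(M[:,:2]-c)[2][0]; d*=np.sign(d[1])
    # low end of groove: ball: 
    ball=onz('t0.png',[[413.1,231.8]],.034+.028+.045*np.tan(np.radians(6)))[0] if it==0 else ball
    s=(M[:,:2]-ball[:2])@d
    z=ball[2]-.010+s*np.tan(np.radians(6))
print('dir',d,np.degrees(np.arctan2(d[1],d[0])),'width',np.median(np.linalg.norm(U-L,axis=1)))
n=np.array([d[1],-d[0]]); print('ball off axis',(ball[:2]-c)@n,'ball',ball)
# ball triangulation
def tri(p,q):
    c1,d1=rays('t0.png',[p]);c2,d2=rays('s0.png',[q]);A=np.c_[d1[0],-d2[0]];k=np.linalg.lstsq(A,c2-c1,rcond=None)[0]
    X1=c1+k[0]*d1[0];X2=c2+k[1]*d2[0];return (X1+X2)/2,np.linalg.norm(X1-X2)
print('tri ball',tri([413.1,231.8],[150+167/1.7,165+(487-365)/1.7]))
print('tri btn',tri([521.3,315.9],[150+75/1.7,165+(387-365)/1.7]), onz('t0.png',[[521.3,315.9]],.061))
print('lowend',onz('t0.png',[[236+510.5/2.58,195+93.5/2.58]],.052),'stop',onz('t0.png',[[236+50/2.58,195+130/2.58]],.105))
print('gate',onz('t0.png',[[236+300/2.58,195+110/2.58]],.08))
E
```

```text
[235.5 234.5 234.5 232.5 232.5 231.5 230.5 229.5 229.5 227.5 226.5 226.5
 225.5 225.5] [273.5 254.5 254.5 252.5 251.5 251.5 250.5 250.5 249.5 246.5 246.5 245.5
 245.5 244.5]
dir [-0.08420874  0.99644814] 94.83052581791088 width 0.04209691453091487
ball off axis 0.000346005875313054 ball [ 0.62649173 -0.17597219  0.06672969]
tri ball (array([ 0.62611977, -0.17524009,  0.06821273]), np.float64(0.0009186823054565138))
tri btn (array([ 0.44354324, -0.39911032,  0.05677057]), np.float64(0.0011643759655656013)) [[ 0.44346602 -0.39679787  0.061     ]]
lowend [[ 0.62905193 -0.22380888  0.052     ]] stop [[0.59978755 0.1528884  0.105     ]]
gate [[ 0.61496233 -0.04565149  0.08      ]]
```

```bash
python3 - <<'E'
from h import *
print('pen foot',onz('t0.png',[[468,206]],.01),'stylus top',onz('t0.png',[[490,190]],.149))
print('dish',onz('t0.png',[[489,247]],.026),'pinkbtn',onz('t0.png',[[427,156]],.06),'mug', onz('t0.png',[[147,320]],.09))
d=np.array([-.0842,.9964]);ball=np.array([.6263,-.1756])
p=ball-.047*d; q=ball+.275*d; print('pre',p,'seat finger',q)
s=sensors.state();R=np.array(s['ee_rot']);e=np.array(s['ee_pos'])
print('shift to pre cm in tool axes',R.T@(np.r_[p,e[2]]-e)*100, 'yaw',np.arctan2(R[1,0],R[0,0])-np.arctan2(d[1],d[0]))
print(rays('w0.png',[[320,240]]))
E
```

```text
pen foot [[ 0.69202156 -0.31516689  0.01      ]] stylus top [[ 0.69395479 -0.31904523  0.149     ]]
dish [[ 0.59519032 -0.3506141   0.026     ]] pinkbtn [[ 0.79548372 -0.21713101  0.06      ]] mug [[0.45397292 0.37619459 0.09      ]]
pre [ 0.6302574 -0.2224308] seat finger [0.603145 0.09841 ]
shift to pre cm in tool axes [ 4.81612214e+01 -1.11316003e+01  2.48817924e-02] yaw -1.2282920706497469
(array([ 0.30050802, -0.49427595,  0.37378735]), array([[-0.23305573, -0.12394814, -0.96470364]]))
```

View pics/w0.png

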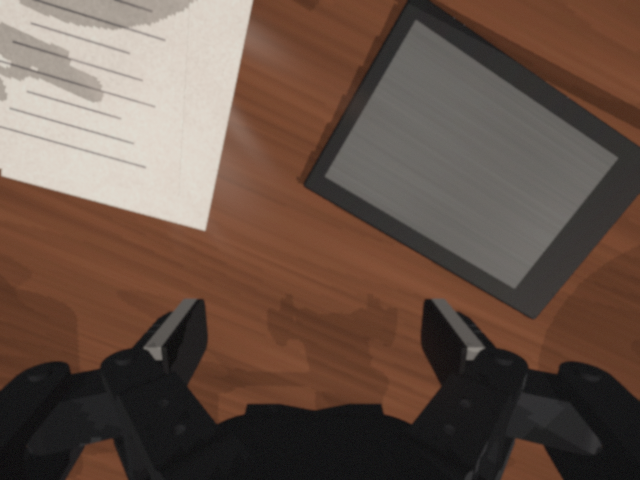

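The wrist view shows the open fingers over the tablet, and the camera sits on the tool's +x side, so it will look uphill at the ball. I'm moving behind the ball at a safe height with the gripper closing.

Emit:
{"api": "drive_tool", "payload": {
  "series": [
    [[3.0, -0.7, 0], 0, 255],
    [[3.0, -0.7, 0], 0, 255],
    [[3.0, -0.7, 0], 0, 255],
    [[3.0, -0.7, 0], 0, 255],
    [[3.0, -0.7, 0], 0, 255],
    [[3.0, -0.7, 0], 0, 255],
    [[3.0, -0.7, 0], 0, 255],
    [[3.0, -0.7, 0], 0, 255],
    [[3.0, -0.7, 0], 0, 255],
    [[3.0, -0.7, 0], 0, 255],
    [[3.0, -0.7, 0], 0, 255],
    [[3.0, -0.7, 0], 0, 255]
  ],
  "grip_force": 40
}}

```text
time: 1.15
ee_pos: [0.5319, -0.2967, 0.3036]
ee_rot: [[0.91, 0.414, -0.001], [0.414, -0.91, 0.0], [-0.0, -0.0, -1.0]]
ft_force: [0.5, -0.5, 0.5]
opening: -0.002
```

Emit:
{"api": "drive_tool", "payload": {
  "series": [
    [[3.0, -0.7, 0], 0, 255],
    [[3.0, -0.7, 0], 0, 255],
    [[3.0, -0.7, 0], 0, 255],
    [[3.0, -0.7, 0], 0, 255],
    [[0, 0, 0], -0.12, 255],
    [[0, 0, 0], -0.12, 255],
    [[0, 0, 0], -0.12, 255],
    [[0, 0, 0], -0.12, 255],
    [[0, 0, 0], -0.12, 255],
    [[0, 0, 0], -0.12, 255],
    [[0, 0, 0], -0.12, 255],
    [[0, 0, 0], -0.12, 255]
  ]
}}

```text
time: 2.15
ee_pos: [0.6285, -0.2227, 0.3034]
ee_rot: [[0.177, 0.984, -0.001], [0.984, -0.177, 0.0], [0.0, -0.001, -1.0]]
ft_force: [-0.2, -0.1, 0.2]
opening: 0.002
```

Emit:
{"api": "drive_tool", "payload": {
  "series": [
    [[0, 0, 0], -0.12, 255],
    [[0, 0, 0], -0.12, 255],
    [[0, 0, 0], -0.028, 255],
    [[0, 0, 0], 0, 255],
    [[0, 0, 0], 0, 255]
  ]
}}

```text
time: 2.57
ee_pos: [0.6285, -0.2227, 0.3035]
ee_rot: [[-0.083, 0.997, -0.001], [0.997, 0.083, 0.0], [0.0, -0.001, -1.0]]
ft_force: [0.6, -0.3, 0.3]
opening: -0.001
```

```bash
cat > go.py <<'E'
from h import *
d=np.array([-.0842,.9964]);ball=np.array([.6263,-.1756])
s=sensors.state();R=np.array(s['ee_rot']);e=np.array(s['ee_pos'])
p=ball-.047*d
print(s['time'],e,s['opening'],np.round(s['ft_force'],2)); print('to pre (tip z .061)',np.round(R.T@(np.r_[p,.134]-e)*100,2),'yaw',np.arctan2(R[1,0],R[0,0])-np.arctan2(d[1],d[0]))
E
python3 go.py; python3 -c "
from h import *
snap('wrist','w1.png')"
```

```text
2.5667 [ 0.62849302 -0.22272587  0.30348913] -0.0012713108071770699 [ 0.55 -0.3   0.27]
to pre (tip z .061) [1.000e-02 1.900e-01 1.695e+01] yaw -0.0013249410516300575
```

View pics/w1.png

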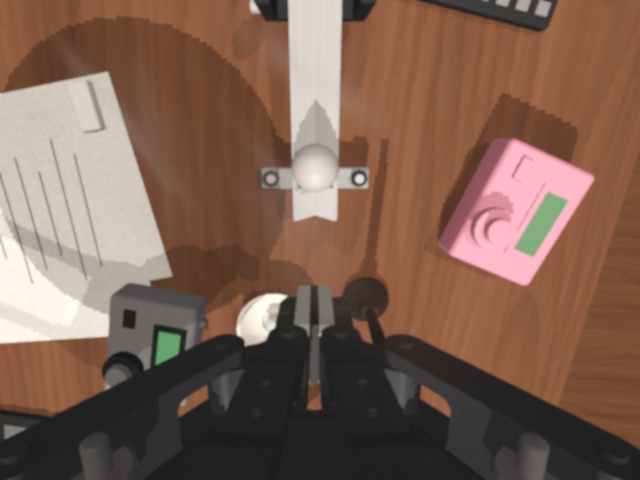

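The ball is at (315,167) and the closed fingertips at (314,300). The fingers line up with the gutter, which runs straight up the image. I'll refine the ball position from this view.

```bash
python3 - <<'E'
from h import *
i=cv2.imread('pics/w1.png')
c=cv2.HoughCircles(cv2.GaussianBlur(i[120:215,270:365,1],(3,3),0),cv2.HOUGH_GRADIENT,1,30,param1=80,param2=12,minRadius=18,maxRadius=30)
print(c+np.array([270,120,0]) if c is not None else c)
X=onz('w1.png',[[315.5,167.5],[292,90],[340,90],[294,219],[337,219]],[.067,.06,.06,.052,.052]); print(X, (X[1]+X[2])/2,(X[3]+X[4])/2)
E
```

```text
[[[314.5        167.5         24.89999962]]]
[[ 0.6264145  -0.17494108  0.067     ]
 [ 0.60228104 -0.1156547   0.06      ]
 [ 0.64103951 -0.11240894  0.06      ]
 [ 0.61089863 -0.22360952  0.052     ]
 [ 0.65005739 -0.22032078  0.052     ]] [ 0.62166028 -0.11403182  0.06      ] [ 0.63047801 -0.22196515  0.052     ]
```

Top and wrist views agree within 1 mm on the ball at (0.6263, -0.175). Descending behind it.

Emit:
{"api": "drive_tool", "payload": {
  "series": [
    [[0, 0.19, 2.0], 0, 255],
    [[0, 0, 2.5], 0, 255],
    [[0, 0, 2.5], 0, 255],
    [[0, 0, 2.5], 0, 255],
    [[0, 0, 2.5], 0, 255],
    [[0, 0, 2.0], 0, 255],
    [[0, 0, 1.5], 0, 255],
    [[0, 0, 1.0], 0, 255],
    [[0, 0, 0.45], 0, 255],
    [[0, 0, 0], 0, 255],
    [[0, 0, 0], 0, 255]
  ]
}}

```text
time: 3.53
ee_pos: [0.631, -0.2229, 0.1351]
ee_rot: [[-0.084, 0.996, 0.001], [0.996, 0.084, -0.001], [-0.001, 0.001, -1.0]]
ft_force: [-0.8, 0.0, 0.3]
opening: -0.0
```

```bash
python3 go.py; python3 -c "
from h import *
snap('wrist','w2.png');snap('scene','s2.png')
a=cv2.imread('pics/s2.png')[190:290,200:330];w=cv2.imread('pics/w2.png')
a=cv2.resize(a,(480,369),interpolation=cv2.INTER_CUBIC);w=cv2.resize(w,(320,240));o=np.zeros((369,800,3),np.uint8);o[:,:480]=a;o[:240,480:]=w
cv2.imwrite('pics/c2.png',o)"
```

```text
3.5333 [ 0.63097197 -0.22286491  0.13507688] -0.00030431252299238366 [-0.82  0.03  0.31]
to pre (tip z .061) [ 0.05 -0.07  0.11] yaw -0.0004883164480169455
```

View pics/c2.png

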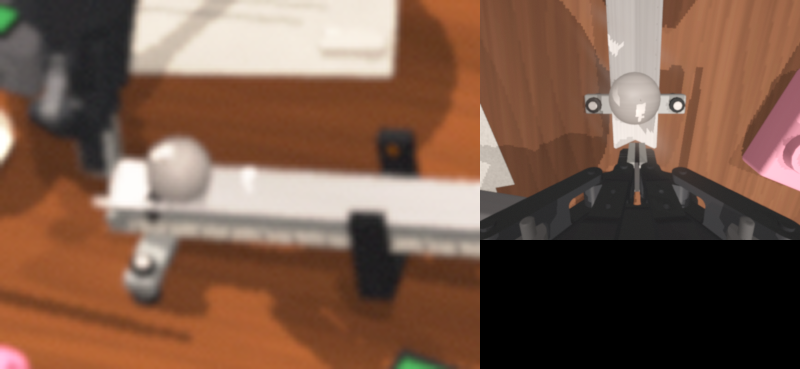

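In the crop the fingertip (105,165) stands behind the ball (180,170), over the low end, at the right height and with no contact force. I'll approach gently and start the push.

Emit:
{"api": "drive_tool", "payload": {
  "series": [
    [[0.3, -0.05, 0.02], 0, 255],
    [[0.3, 0, 0.02], 0, 255],
    [[0.3, 0, 0.02], 0, 255],
    [[0.3, 0, 0.02], 0, 255],
    [[0.3, 0, 0.0], 0, 255],
    [[0.3, 0, -0.03], 0, 255],
    [[0.3, 0, -0.032], 0, 255],
    [[0.3, 0, -0.032], 0, 255],
    [[0.3, 0, -0.032], 0, 255],
    [[0.3, 0, -0.032], 0, 255],
    [[0.3, 0, -0.032], 0, 255],
    [[0.3, 0, -0.032], 0, 255]
  ]
}}

```text
time: 4.63
ee_pos: [0.627, -0.1866, 0.1359]
ee_rot: [[-0.084, 0.996, 0.0], [0.996, 0.084, -0.0], [-0.0, 0.0, -1.0]]
ft_force: [-1.5, -1.3, 0.8]
opening: -0.0
```

```bash
cat > chk.py <<'E'
from h import *
import sys
f=sys.argv[1]
d=np.array([-.0842,.9964]);b0=np.array([.6263,-.1753]); n=np.array([d[1],-d[0]])
i=snap('wrist',f); s=sensors.state(); e=np.array(s['ee_pos']); r=e[:2]-b0
S=r@d; print('t',s['time'],'tcp along',S*1e3,'off',r@n*1e3,'tip below ball height(if ball at tcp+31)',(.067+(S+.031)*.1051-(e[2]-.073))*1e3,'F',np.round(s['ft_force'],2))
g=cv2.GaussianBlur(i[:,:,1],(3,3),0)[100:300,240:400]
c=cv2.HoughCircles(g,cv2.HOUGH_GRADIENT,1,60,param1=80,param2=14,minRadius=35,maxRadius=70)
if c is not None:
    p=c[0,0]+[240,100,0]; z=.067
    for _ in range(4):
        X=onz(f,[p[:2]],z)[0]; a=(X[:2]-b0)@d; z=.067+a*.1051
    print('circle',p,'ball along',a*1e3,'off',(X[:2]-b0)@n*1e3)
E
python3 chk.py w3.png
```

```text
t 4.6833 tcp along -10.461057440472427 off -0.3613651593450161 tip below ball height(if ball at tcp+31) 6.27069443439747 F [-0.91  0.46 -0.08]
circle [310.5        239.5         51.59999847] ball along 20.054645878725196 off -0.9499683102385247
```

The ball is rolling ahead of the finger (20 mm up, tip 6 mm below its centre). Continuing the steady push.

Emit:
{"api": "drive_tool", "payload": {
  "series": [
    [[0.4, 0, -0.042], 0, 255],
    [[0.5, 0, -0.053], 0, 255],
    [[0.5, 0, -0.053], 0, 255],
    [[0.5, 0, -0.053], 0, 255],
    [[0.5, 0, -0.053], 0, 255],
    [[0.5, 0, -0.053], 0, 255],
    [[0.5, 0, -0.053], 0, 255],
    [[0.5, 0, -0.053], 0, 255],
    [[0.5, 0, -0.053], 0, 255],
    [[0.5, 0, -0.053], 0, 255],
    [[0.5, 0, -0.053], 0, 255],
    [[0.5, 0, -0.053], 0, 255]
  ]
}}

```text
time: 5.68
ee_pos: [0.622, -0.1275, 0.1421]
ee_rot: [[-0.084, 0.996, -0.0], [0.996, 0.084, -0.0], [-0.0, -0.0, -1.0]]
ft_force: [-0.5, -1.6, 0.9]
opening: -0.004
```

Emit:
{"api": "drive_tool", "payload": {
  "series": [
    [[0.5, 0, -0.053], 0, 255],
    [[0.5, 0, -0.053], 0, 255],
    [[0.5, 0, -0.053], 0, 255],
    [[0.5, 0, -0.053], 0, 255],
    [[0.5, 0, -0.053], 0, 255],
    [[0.5, 0, -0.053], 0, 255],
    [[0.5, 0, -0.053], 0, 255],
    [[0.5, 0, -0.053], 0, 255],
    [[0.5, 0, -0.053], 0, 255],
    [[0.5, 0, -0.053], 0, 255],
    [[0.5, 0, -0.053], 0, 255],
    [[0.5, 0, -0.053], 0, 255]
  ]
}}

```text
time: 6.68
ee_pos: [0.6169, -0.0677, 0.1485]
ee_rot: [[-0.084, 0.996, -0.0], [0.996, 0.084, -0.0], [-0.0, -0.0, -1.0]]
ft_force: [0.8, -2.2, 1.7]
opening: 0.003
```

```bash
python3 chk.py w4.png
```

```text
t 6.7333 tcp along 109.10216141144842 off -0.37197801675765824 tip below ball height(if ball at tcp+31) 6.222569149273105 F [1.   0.24 0.  ]
circle [312.5        238.5         49.90000153] ball along 139.74816987231029 off -0.15195924290597024
```

Emit:
{"api": "drive_tool", "payload": {
  "series": [
    [[0.4, 0, -0.042], 0, 255],
    [[0.5, 0, -0.053], 0, 255],
    [[0.5, 0, -0.053], 0, 255],
    [[0.5, 0, -0.053], 0, 255],
    [[0.5, 0, -0.053], 0, 255],
    [[0.5, 0, -0.053], 0, 255],
    [[0.5, 0, -0.053], 0, 255],
    [[0.5, 0, -0.053], 0, 255],
    [[0.5, 0, -0.053], 0, 255],
    [[0.5, 0, -0.053], 0, 255],
    [[0.5, 0, -0.053], 0, 255],
    [[0.5, 0, -0.053], 0, 255]
  ]
}}

```text
time: 7.73
ee_pos: [0.612, -0.0089, 0.1547]
ee_rot: [[-0.084, 0.996, -0.0], [0.996, 0.084, -0.0], [-0.0, -0.0, -1.0]]
ft_force: [0.4, -1.2, 1.4]
opening: 0.004
```

Emit:
{"api": "drive_tool", "payload": {
  "series": [
    [[0.5, 0, -0.053], 0, 255],
    [[0.4, 0, -0.042], 0, 255],
    [[0.4, 0, -0.042], 0, 255],
    [[0.4, 0, -0.042], 0, 255],
    [[0.4, 0, -0.042], 0, 255],
    [[0.4, 0, -0.042], 0, 255],
    [[0.4, 0, -0.042], 0, 255],
    [[0.4, 0, -0.042], 0, 255],
    [[0.4, 0, -0.042], 0, 255],
    [[0.4, 0, -0.042], 0, 255],
    [[0.4, 0, -0.042], 0, 255],
    [[0.3, 0, -0.032], 0, 255]
  ]
}}

```text
time: 8.73
ee_pos: [0.608, 0.0389, 0.1598]
ee_rot: [[-0.084, 0.996, -0.0], [0.996, 0.084, 0.0], [0.0, -0.0, -1.0]]
ft_force: [-0.4, -1.4, 1.7]
opening: 0.003
```

```bash
python3 chk.py w5.png
```

```text
t 8.7833 tcp along 215.55911304417415 off -0.2522377854274312 tip below ball height(if ball at tcp+31) 6.114590688717753 F [ 0.22 -1.4   0.19]
circle [310.5        240.5         51.70000076] ball along 245.9192965337989 off -0.9260061828707864
```

View pics/w5.png

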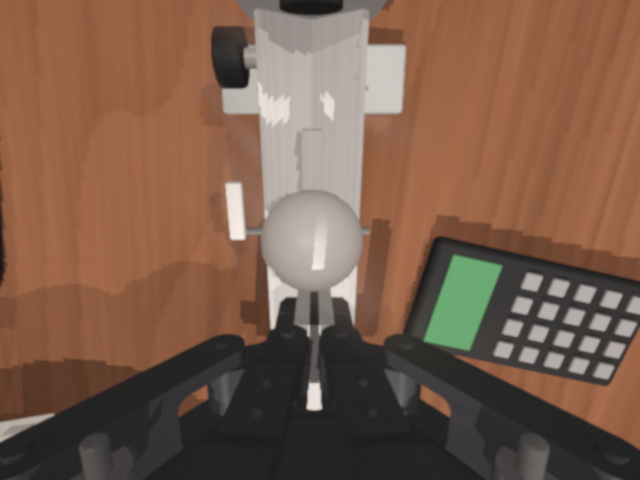

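The ball at (311,240) sits on the start of the catch tongue (tip at (312,130)), with the end stop at the top of the image. I'll go slower now over the catch.

Emit:
{"api": "drive_tool", "payload": {
  "series": [
    [[0.3, 0, -0.032], 0, 255],
    [[0.3, 0, -0.032], 0, 255],
    [[0.3, 0, -0.032], 0, 255],
    [[0.3, 0, -0.032], 0, 255],
    [[0.3, 0, -0.032], 0, 255],
    [[0.3, 0, -0.032], 0, 255],
    [[0.3, 0, -0.032], 0, 255],
    [[0.3, 0, -0.032], 0, 255],
    [[0.3, 0, -0.032], 0, 255],
    [[0.3, 0, -0.032], 0, 255],
    [[0.3, 0, -0.032], 0, 255],
    [[0.3, 0, -0.032], 0, 255]
  ]
}}

```text
time: 9.78
ee_pos: [0.605, 0.0745, 0.1636]
ee_rot: [[-0.084, 0.996, 0.0], [0.996, 0.084, -0.0], [-0.0, 0.0, -1.0]]
ft_force: [0.5, -1.4, 1.1]
opening: 0.003
```

Emit:
{"api": "drive_tool", "payload": {
  "series": [
    [[0.2, 0, -0.021], 0, 255],
    [[0.2, 0, -0.021], 0, 255],
    [[0.2, 0, -0.021], 0, 255],
    [[0.2, 0, -0.021], 0, 255],
    [[0.2, 0, -0.021], 0, 255],
    [[0.2, 0, -0.021], 0, 255],
    [[0.15, 0, -0.016], 0, 255]
  ]
}}

```text
time: 10.37
ee_pos: [0.6037, 0.0883, 0.1649]
ee_rot: [[-0.084, 0.996, -0.0], [0.996, 0.084, 0.001], [0.001, -0.0, -1.0]]
ft_force: [0.7, -0.5, -0.5]
opening: -0.001
```

```bash
python3 chk.py w6.png
```

```text
t 10.4167 tcp along 264.73752901191335 off -0.30443694638769586 tip below ball height(if ball at tcp+31) 6.177316259065965 F [-1.25 -0.71 -0.53]
circle [310.5        238.5         51.40000153] ball along 296.35642104255766 off -0.9933586680553697
```

Emit:
{"api": "drive_tool", "payload": {
  "series": [
    [[0.1, 0, -0.01], 0, 255],
    [[0.1, 0, -0.01], 0, 255],
    [[0.1, 0, -0.01], 0, 255],
    [[0.1, 0, -0.01], 0, 255],
    [[0.1, 0, -0.01], 0, 255]
  ]
}}

```text
time: 10.83
ee_pos: [0.6034, 0.0928, 0.1655]
ee_rot: [[-0.084, 0.996, -0.0], [0.996, 0.084, -0.0], [0.0, -0.0, -1.0]]
ft_force: [-0.4, -0.9, -0.6]
opening: 0.001
```

```bash
python3 chk.py w7.png
```

```text
t 10.8833 tcp along 269.19975758614356 off -0.20616055282117915 tip below ball height(if ball at tcp+31) 6.082604699671743 F [-0.08 -0.04  0.27]
circle [310.5        238.5         51.59999847] ball along 300.83558264794 off -0.8996936100573186
```

Emit:
{"api": "drive_tool", "payload": {
  "series": [
    [[0.1, 0, -0.01], 0, 255],
    [[0.1, 0, -0.01], 0, 255],
    [[0, 0, 0], 0, 255]
  ]
}}

```text
time: 11.13
ee_pos: [0.6034, 0.0946, 0.1658]
ee_rot: [[-0.084, 0.996, 0.0], [0.996, 0.084, -0.001], [-0.001, 0.0, -1.0]]
ft_force: [0.9, -1.9, 0.8]
opening: -0.004
```

```bash
python3 chk.py w8.png
```

```text
t 11.1833 tcp along 270.78945485994427 off -0.10072310614999404 tip below ball height(if ball at tcp+31) 5.902610641275799 F [-0.33 -1.63  0.47]
circle [309.5        239.5         51.59999847] ball along 302.11390024835146 off -1.1555769878385573
```

View pics/w8.png

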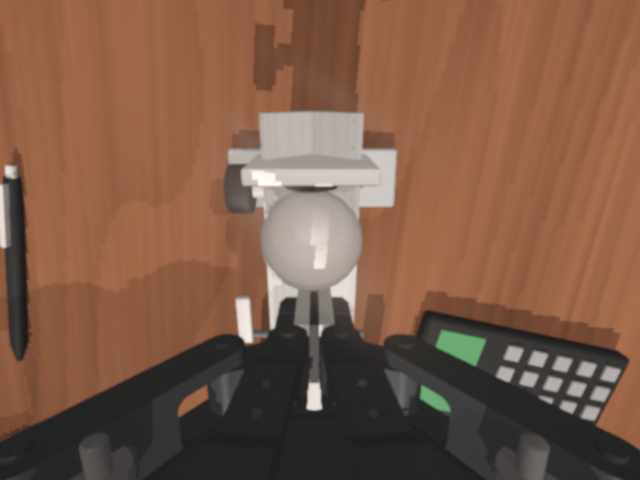

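The ball at (310,240) is right in front of the end stop's pad at (311,187). A few more fine steps until the force rises.

Emit:
{"api": "drive_tool", "payload": {
  "series": [
    [[0.08, 0, -0.005], 0, 255],
    [[0, 0, 0], 0, 255]
  ]
}}

```text
time: 11.35
ee_pos: [0.6033, 0.0954, 0.1658]
ee_rot: [[-0.084, 0.996, 0.0], [0.996, 0.084, -0.0], [-0.0, 0.0, -1.0]]
ft_force: [0.6, -2.1, 1.1]
opening: 0.002
```

Emit:
{"api": "drive_tool", "payload": {
  "series": [
    [[0.08, 0, -0.005], 0, 255],
    [[0, 0, 0], 0, 255]
  ]
}}

```text
time: 11.52
ee_pos: [0.6032, 0.0963, 0.1658]
ee_rot: [[-0.084, 0.996, 0.0], [0.996, 0.084, -0.0], [-0.0, 0.0, -1.0]]
ft_force: [-0.2, -2.6, 1.2]
opening: 0.002
```

```bash
python3 chk.py w9.png
```

```text
t 11.5667 tcp along 272.52901932081596 off -0.18458675106578767 tip below ball height(if ball at tcp+31) 6.1168383483222035 F [-0.16 -1.67  0.06]
circle [310.5        240.5         50.59999847] ball along 303.4531578023897 off -0.8229057419609687
```

Emit:
{"api": "drive_tool", "payload": {
  "series": [
    [[0.08, 0, -0.008], 0, 255],
    [[0, 0, 0], 0, 255]
  ]
}}

```text
time: 11.73
ee_pos: [0.6032, 0.0965, 0.1659]
ee_rot: [[-0.084, 0.996, 0.0], [0.996, 0.084, -0.001], [-0.001, 0.0, -1.0]]
ft_force: [0.0, -2.8, 0.4]
opening: 0.0
```

Emit:
{"api": "drive_tool", "payload": {
  "series": [
    [[0.08, 0, -0.008], 0, 255],
    [[0, 0, 0], 0, 255]
  ]
}}

```text
time: 11.9
ee_pos: [0.6032, 0.0967, 0.1659]
ee_rot: [[-0.085, 0.996, 0.0], [0.996, 0.085, -0.003], [-0.003, -0.0, -1.0]]
ft_force: [0.3, -6.6, 1.5]
opening: 0.002
```

Emit:
{"api": "drive_tool", "payload": {
  "series": [
    [[0.08, 0, -0.008], 0, 255],
    [[0, 0, 0], 0, 255]
  ]
}}

```text
time: 12.07
ee_pos: [0.6032, 0.0969, 0.166]
ee_rot: [[-0.085, 0.996, 0.0], [0.996, 0.085, -0.004], [-0.004, -0.0, -1.0]]
ft_force: [0.3, -8.3, -0.0]
opening: -0.003
```

```bash
python3 chk.py w10.png
```

```text
t 12.1167 tcp along 273.18007336720547 off -0.12884945869093567 tip below ball height(if ball at tcp+31) 6.013684027014035 F [ 0.21 -7.99 -0.03]
circle [312.5        241.5         49.29999924] ball along 303.4137343344177 off -0.029248485617399612
```

The force has risen to 8 N and the finger has stopped, so the ball is against the end stop. I'll ease off slowly and check that it stays.

Emit:
{"api": "drive_tool", "payload": {
  "series": [
    [[-0.1, 0, 0.01], 0, 255],
    [[-0.1, 0, 0.01], 0, 255],
    [[-0.1, 0, 0.01], 0, 255],
    [[-0.1, 0, 0.01], 0, 255],
    [[-0.1, 0, 0.01], 0, 255],
    [[-0.1, 0, 0.01], 0, 255],
    [[-0.1, 0, 0.01], 0, 255],
    [[-0.1, 0, 0.01], 0, 255],
    [[-0.1, 0, 0.01], 0, 255],
    [[-0.1, 0, 0.01], 0, 255],
    [[0, 0, 0], 0, 255]
  ]
}}

```text
time: 13.03
ee_pos: [0.6038, 0.0885, 0.165]
ee_rot: [[-0.084, 0.996, 0.0], [0.996, 0.084, -0.0], [-0.0, 0.0, -1.0]]
ft_force: [0.2, 0.1, -0.2]
opening: 0.001
```

```bash
python3 chk.py w11.png
```

```text
t 13.0833 tcp along 264.86233311562006 off -0.20173760489090048 tip below ball height(if ball at tcp+31) 6.087217584858556 F [-0.22  0.27  0.7 ]
circle [313.5        227.5         53.70000076] ball along 301.13594618801557 off 0.31386559926563556
```

View pics/w11.png

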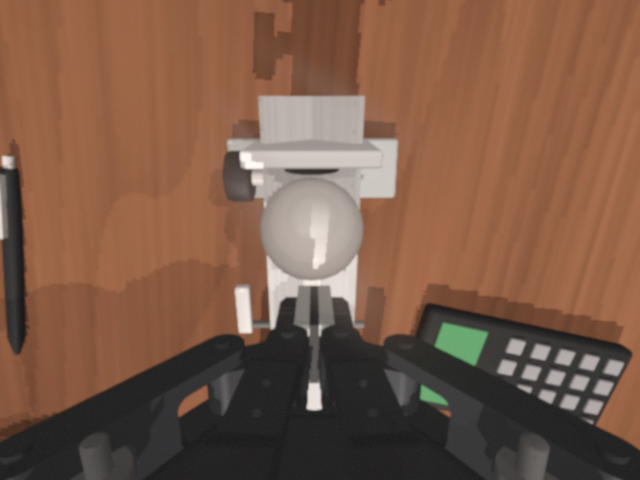

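The finger is now about 5 mm clear of the ball (313,228). It settled 2.3 mm back from the stop, as it should when held by the catch. I'm retracting and heading for the reset button.

Emit:
{"api": "drive_tool", "payload": {
  "series": [
    [[-0.5, 0, 0], 0, 255],
    [[-0.5, 0, -0.2], 0, 255],
    [[-0.5, 0, -1.0], 0, 255],
    [[0, 0, -2.5], 0, 255],
    [[0, 0, -2.5], 0, 255],
    [[0, 0, -2.5], 0, 255],
    [[0, 0, -2.5], 0, 255],
    [[0, 0, -2.0], 0, 255],
    [[-2.0, -0.8, 0], 0, 255],
    [[-2.5, -1.2, 0], 0, 255],
    [[-3.0, -1.3, 0], 0, 255],
    [[-3.0, -1.3, 0], 0, 255]
  ]
}}

```text
time: 14.08
ee_pos: [0.5675, -0.0359, 0.2982]
ee_rot: [[-0.085, 0.996, 0.002], [0.996, 0.085, -0.001], [-0.001, 0.002, -1.0]]
ft_force: [0.6, -0.8, 0.1]
opening: 0.006
```

Emit:
{"api": "drive_tool", "payload": {
  "series": [
    [[-3.0, -1.3, 0], 0, 255],
    [[-3.0, -1.3, 0], 0, 255],
    [[-3.0, -1.3, 0], 0, 255],
    [[-3.0, -1.3, 0], 0, 255],
    [[-3.0, -1.3, 0], 0, 255],
    [[-3.0, -1.3, 0], 0, 255],
    [[-3.0, -1.3, 0], 0, 255],
    [[-3.0, -1.3, 0], 0, 255],
    [[-2.5, -1.3, 0], 0, 255],
    [[-2.5, -1.3, 0], 0, 255],
    [[0, 0, 0], 0, 255],
    [[0, 0, 0], 0, 255]
  ]
}}

```text
time: 15.08
ee_pos: [0.462, -0.3362, 0.2977]
ee_rot: [[-0.081, 0.997, 0.001], [0.997, 0.081, -0.0], [-0.0, 0.001, -1.0]]
ft_force: [-0.0, 0.3, -0.1]
opening: 0.002
```

```bash
python3 - <<'E'
from h import *
s=sensors.state();R=np.array(s['ee_rot']);e=np.array(s['ee_pos']);print(s['time'],e)
snap('wrist','w12.png');t=snap('top','t12.png');w=cv2.imread('pics/w12.png')
print('to btn cm',R.T@(np.array([.4435,-.397,e[2]])-e)*100, 'btn px in wrist',proj('w12.png',[[.4435,-.397,.061]]))
o=np.zeros((480,800,3),np.uint8);o[:,:480]=w[:,80:560];o[:240,480:]=cv2.resize(t[205:285,237:344],(320,240),interpolation=cv2.INTER_CUBIC)
cv2.imwrite('pics/c12.png',o)
E
```

```text
15.0833 [ 0.46195844 -0.33624168  0.29770118]
to btn cm [-5.90720554e+00 -2.32976170e+00  1.62769663e-03] btn px in wrist [[287.53976515 285.76217291]]
```

View pics/c12.png

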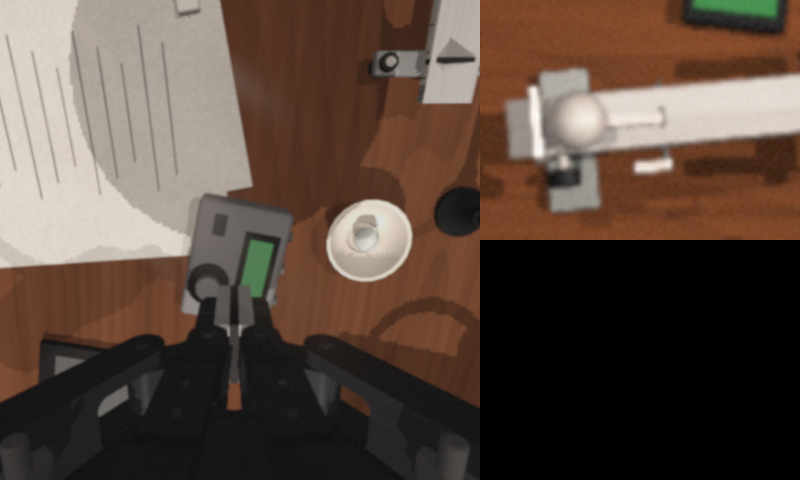

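The ball is seated against the stop. The timer button shows at wrist pixel (287,288) against a predicted (287.5,286), so its position holds to about 1 mm. I'm moving over it and down.

Emit:
{"api": "drive_tool", "payload": {
  "series": [
    [[-2.0, -0.8, 0], 0, 255],
    [[-2.0, -0.8, 0], 0, 255],
    [[-1.95, -0.7, 0], 0, 255],
    [[0, 0, 0], 0, 255],
    [[0, 0, 2.5], 0, 255],
    [[0, 0, 2.5], 0, 255],
    [[0, 0, 2.5], 0, 255],
    [[0, 0, 2.5], 0, 255],
    [[0, 0, 2.5], 0, 255],
    [[0, 0, 2.0], 0, 255],
    [[0, 0, 1.0], 0, 255],
    [[0, 0, 0], 0, 255]
  ]
}}

```text
time: 16.18
ee_pos: [0.4445, -0.3935, 0.1399]
ee_rot: [[-0.085, 0.996, -0.003], [0.996, 0.085, 0.004], [0.004, -0.003, -1.0]]
ft_force: [0.4, -0.5, 0.1]
opening: 0.002
```

Emit:
{"api": "drive_tool", "payload": {
  "series": [
    [[0, 0, 0.3], 0, 255],
    [[0, 0, 0.2], 0, 255],
    [[0, 0, 0], 0, 255]
  ]
}}

```text
time: 16.43
ee_pos: [0.4455, -0.3961, 0.1381]
ee_rot: [[-0.084, 0.996, 0.001], [0.996, 0.084, -0.002], [-0.002, 0.001, -1.0]]
ft_force: [0.0, 0.4, -0.1]
opening: -0.0
```

Emit:
{"api": "drive_tool", "payload": {
  "series": [
    [[-0.1, -0.2, 0.1], 0, 255],
    [[0, 0, 0.2], 0, 255],
    [[0, 0, 0.15], 0, 255],
    [[0, 0, 0.15], 0, 255],
    [[0, 0, 0], 0, 255]
  ]
}}

```text
time: 16.85
ee_pos: [0.4431, -0.3974, 0.1312]
ee_rot: [[-0.084, 0.996, 0.001], [0.996, 0.084, -0.001], [-0.001, 0.0, -1.0]]
ft_force: [-0.9, -0.3, 2.9]
opening: 0.001
```

Emit:
{"api": "drive_tool", "payload": {
  "series": [
    [[0, 0, 0.15], 0, 255],
    [[0, 0, 0.15], 0, 255],
    [[0, 0, 0], 0, 255]
  ]
}}

```text
time: 17.1
ee_pos: [0.4431, -0.3974, 0.1287]
ee_rot: [[-0.084, 0.996, 0.0], [0.996, 0.084, -0.001], [-0.001, 0.0, -1.0]]
ft_force: [-0.7, -0.2, 4.8]
opening: 0.0
```

Contact was near TCP z 0.134, and it is now pressed to 0.1287 with 4.8 N. I'll press on until the bottom stop shows in the force.

Emit:
{"api": "drive_tool", "payload": {
  "series": [
    [[0, 0, 0.1], 0, 255],
    [[0, 0, 0], 0, 255]
  ]
}}

```text
time: 17.27
ee_pos: [0.4431, -0.3974, 0.1286]
ee_rot: [[-0.084, 0.996, 0.001], [0.996, 0.084, -0.001], [-0.001, 0.001, -1.0]]
ft_force: [-2.4, 0.5, 9.7]
opening: 0.0
```

Emit:
{"api": "drive_tool", "payload": {
  "series": [
    [[0, 0, 0.1], 0, 255],
    [[0, 0, 0], 0, 255],
    [[0, 0, 0], 0, 255]
  ]
}}

```text
time: 17.52
ee_pos: [0.4431, -0.3973, 0.1284]
ee_rot: [[-0.084, 0.996, 0.001], [0.996, 0.084, -0.002], [-0.002, 0.001, -1.0]]
ft_force: [-3.2, 1.1, 15.2]
opening: 0.002
```

The force rose steeply to 15 N with the finger stopped, so the button has bottomed out. Lifting straight up and away, then checking.

Emit:
{"api": "drive_tool", "payload": {
  "series": [
    [[0, 0, -0.3], 0, 255],
    [[0, 0, -0.5], 0, 255],
    [[0, 0, -1.0], 0, 255],
    [[0, 0, -2.0], 0, 255],
    [[0, 0, -2.5], 0, 255],
    [[0, 0, -2.5], 0, 255],
    [[0, 0, -2.5], 0, 255],
    [[0, 0, -2.0], 0, 255],
    [[-2.5, 0, -1.0], 0, 255],
    [[-2.5, 0, 0], 0, 255],
    [[0, 0, 0], 0, 255],
    [[0, 0, 0], 0, 255]
  ]
}}

```text
time: 18.52
ee_pos: [0.447, -0.4473, 0.2687]
ee_rot: [[-0.083, 0.997, -0.0], [0.997, 0.083, 0.001], [0.001, -0.0, -1.0]]
ft_force: [-1.0, 0.0, -0.9]
opening: -0.0
```

```bash
python3 - <<'E'
from h import *
s=sensors.state();print(s['time'],s['ee_pos'],np.round(s['ft_force'],2))
t=snap('top','t13.png');a=snap('scene','s13.png')
t0=cv2.imread('pics/t0.png')
o=np.zeros((600,800,3),np.uint8);o[:361,:]=cv2.resize(t[195:335,236:546],(800,361),interpolation=cv2.INTER_CUBIC)
o[361:596,:459]=cv2.resize(a[165:300,150:420],None,fx=1.7,fy=1.7)[:235,:459]
cv2.imwrite('pics/c13.png',o)
E
```

```text
18.5167 [ 0.44700043 -0.44733284  0.26871443] [-1.02  0.03 -0.91]Traceback (most recent call last):
  File "<stdin>", line 6, in <module>
ValueError: could not broadcast input array from shape (230,459,3) into shape (235,459,3)
```

```bash
python3 - <<'E'
from h import *
t=cv2.imread('pics/t13.png');a=cv2.imread('pics/s13.png')
o=np.zeros((600,800,3),np.uint8);o[:361,:]=cv2.resize(t[195:335,236:546],(800,361),interpolation=cv2.INTER_CUBIC)
o[361:591,:459]=cv2.resize(a[165:300,150:420],(459,230))
cv2.imwrite('pics/c13.png',o)
E
```

View pics/c13.png

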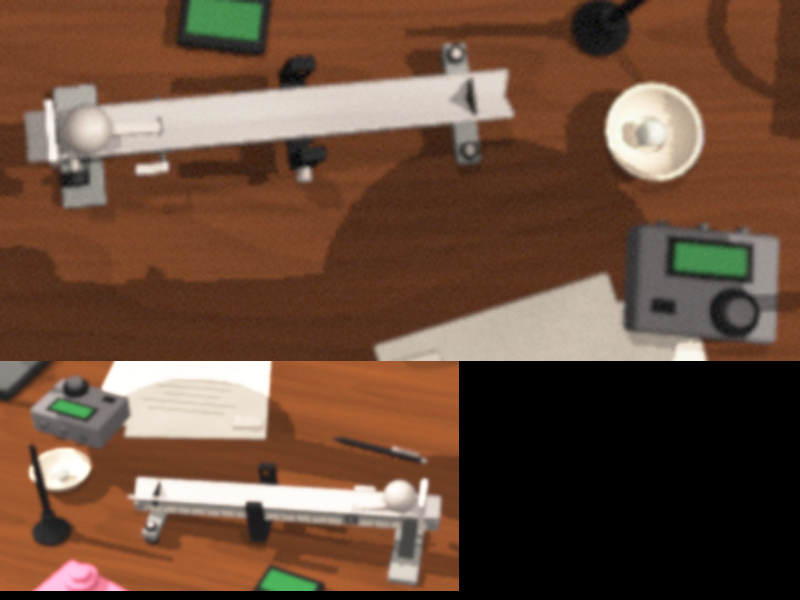

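The ball is at the stop (crop (87,130)) and the photogate has not moved from (300,110). The button looks as it did at the start, and nothing else has shifted. Handing in.

```bash
python3 -c "
from h import *
print(workorder.hand_in())"
```

```text
the job is handed in; nothing more can be done
None
```

I pushed the ball up the gutter, through the photogate and over the catch to the end stop. I then pressed the grey timer's reset button fully down, let it come up again and handed the job in. It took about 18.6 s of the 54 s allowed, and the hand-in gave no verdict.

- **Ball:** I pushed it with the closed fingertips at about 0.06 m/s, slowing to about 0.01 m/s at the end, until the wrist force rose to about 8 N. When I took the finger away it settled about 2.3 mm back from the stop and stayed there, which fits it being held by the catch. I could not read the catch angle directly.
- **Reset button:** it moved about 5 mm, then the force climbed steeply to 15 N with the finger stopped, so it had bottomed out. Afterwards it looked the same as at the start; I judged "up again" by eye only.
- **Everything else:** in the last pictures the photogate, dish and pen stand and the visible parts of the calculator and pen looked unmoved. I did not view the mug, mouse or eraser again. The arm ended clear of the desk, touching nothing.

No check failed. The ball position measured from different cameras agreed to about 1 mm, and the button's position in the wrist picture was 2 pixels from where I predicted.

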